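# Clamp a batch of panel brackets in the row fixture

### The job

Clamp the batch for bolting up: swing the fixture's cam-lock lever fully back to release the carriage, then stand all the loose aluminium brackets (the finished ones on the strip at the back of the bench stay there) upright on the floor of the channel in one row between the end stop and the jaw, open ends facing along the channel so that they fit between the rails. Wind the handwheel clockwise until the jaw has closed the row up, bracket against bracket, and presses it firmly against the end stop; then swing the cam-lock lever its full quarter turn to the end stop to lock the carriage. Leave the other things on the bench where they are.

Things in the scene. Friction and masses are not known exactly. Their poses are not given: they have to be found in the camera images.
- stop_face (a point): middle of the fixed steel end stop's face (80 mm wide, 50 mm high), 20 mm above the channel floor, which is 14 mm above the bench. Fixture axes: +y along the channel from the stop to the jaw and handwheel, +x across it away from the robot, z up. Channel: centred on x = 0, 47 mm wide between rails 8 mm wide and 9 mm high (3 mm lead-in chamfers), y = -5 to 270 mm
- jaw_face (a point): middle of the moving jaw's face (80 mm wide, 50 mm high), 20 mm above the channel floor, same axes as stop_face; it looks towards the end stop (-y) and starts 215 mm from it
- endstop: the fixed end stop block; origin at the foot of its face, on the channel floor
- carriage: the sliding carriage with the jaw on its front, driven by the handwheel through a rack and pinion, 14 mm per radian, at most 150 mm of travel; stays where it is left; origin at the foot of the jaw face, on the channel floor; same axes as stop_face
- wheel (a joint): angle of the handwheel, 0 at the start, growing CLOCKWISE seen from above (which brings the jaw in), 14 mm of carriage per radian, at most 10.7 rad; turns with about 0.1 N m and stays where it is left
- wheel_axis (a point): centre of the upper face of the handwheel, a flat aluminium disc of 120 mm diameter and 10 mm thickness on top of the gearbox; its axis is vertical, its upper face 88 mm above the bench. It lies at x = -30, y = 365 mm in the axes of stop_face
- crank_grip (a point): middle of the upright revolving handle on the handwheel: black, 22 mm diameter, 44 mm tall, 47 mm from the wheel's axis; this point is 24 mm above the disc's face (the handle's top is 132 mm above the bench). It spins freely on its own pin, so it can be carried round the circle with a fixed gripper heading
- lever (a joint): angle of the cam-lock lever about its vertical pivot (rad): 0 = released, at one end stop, handle pointing to the robot (-x of stop_face); 1.571 = locked, at the other end stop, handle pointing along the channel to -y of stop_face, 85 mm to the robot's side of its centre line. Released to locked is counter-clockwise from above. About 2 N at the grip; stays where left; starts at or near locked
- lever_grip (a point): on the axis of the lever's rubber handle, 72 mm from the pivot; the handle is a level round bar 17 mm thick, from 41 to 102 mm from the pivot, its axis 90 mm above the bench with only the bench below it
- lever_pivot (a point): on the lever's vertical pivot axis at the height of the handle (90 mm above the bench; the lock block under it is 50 mm high). It lies at x = -85, y = 290 mm in the axes of stop_face
- bracket1: loose U-shaped bright aluminium bracket with an M8 bolt standing in its middle: 40 mm wide (its x, over the outer faces of its two side walls: grip these), 30 mm long (its y, the open direction), walls 4 mm thick, 40 mm high, bolt tip 52 mm high, about 90 g. All are alike. Origin: centre of the underside, z up
- bracket2: loose U-shaped bright aluminium bracket with an M8 bolt standing in its middle: 40 mm wide (its x, over the outer faces of its two side walls: grip these), 30 mm long (its y, the open direction), walls 4 mm thick, 40 mm high, bolt tip 52 mm high, about 90 g. All are alike. Origin: centre of the underside, z up
- bracket3: loose U-shaped bright aluminium bracket with an M8 bolt standing in its middle: 40 mm wide (its x, over the outer faces of its two side walls: grip these), 30 mm long (its y, the open direction), walls 4 mm thick, 40 mm high, bolt tip 52 mm high, about 90 g. All are alike. Origin: centre of the underside, z up
- bracket4: loose U-shaped bright aluminium bracket with an M8 bolt standing in its middle: 40 mm wide (its x, over the outer faces of its two side walls: grip these), 30 mm long (its y, the open direction), walls 4 mm thick, 40 mm high, bolt tip 52 mm high, about 90 g. All are alike. Origin: centre of the underside, z up
- bracket5: loose U-shaped bright aluminium bracket with an M8 bolt standing in its middle: 40 mm wide (its x, over the outer faces of its two side walls: grip these), 30 mm long (its y, the open direction), walls 4 mm thick, 40 mm high, bolt tip 52 mm high, about 90 g. All are alike. Origin: centre of the underside, z up
- stray_bolt: bystander: a loose socket-head bolt, 53 mm long, 13 mm head
- hex_key: bystander: a hex key, about 100 mm
- spanner: bystander: a spanner, 170 mm
- washer_tub: bystander: a small grey bowl, 72 mm wide, 30 mm high
There are look-alikes about, which are no part of the job. What is shaped like the bracket1 but brown or purple is not meant.

How it is judged (in metres and radians):
On the way, in this order (a step that is already met when the one before it is completed fails the run):
1. the cam-lock lever is released, swung back to its end stop (within 0.08 rad) (value of joint lever below 0.08 rad), for 0.2 s.
2. every bracket stands upright on the channel floor between the end stop and the jaw (x of bracket1 in the frame of stop_face between -0.007 and 0.007 m and z of bracket1 in the frame of stop_face between -0.024 and -0.016 m and y of each of bracket1, bracket2, bracket3, bracket4, bracket5 in the frame of stop_face above 0.01 m and y of each of bracket1, bracket2, bracket3, bracket4, bracket5 in the frame of jaw_face below -0.01 m and angle between each of bracket1, bracket2, bracket3, bracket4, bracket5's own z axis and vertical below 0.1 rad and linear speed of each of bracket1, bracket2, bracket3, bracket4, bracket5 below 0.03 m/s and x of bracket2 in the frame of stop_face between -0.007 and 0.007 m and z of bracket2 in the frame of stop_face between -0.024 and -0.016 m and x of bracket3 in the frame of stop_face between -0.007 and 0.007 m and z of bracket3 in the frame of stop_face between -0.024 and -0.016 m and x of bracket4 in the frame of stop_face between -0.007 and 0.007 m and z of bracket4 in the frame of stop_face between -0.024 and -0.016 m and x of bracket5 in the frame of stop_face between -0.007 and 0.007 m and z of bracket5 in the frame of stop_face between -0.024 and -0.016 m), for 0.3 s.
3. the jaw presses the row against the end stop (more than 1.5 N at the jaw and at the stop) ((contact force between endstop and bracket1 above 1.5 N or contact force between endstop and bracket2 above 1.5 N or contact force between endstop and bracket3 above 1.5 N or contact force between endstop and bracket4 above 1.5 N or contact force between endstop and bracket5 above 1.5 N) and (contact force between carriage and bracket1 above 1.5 N or contact force between carriage and bracket2 above 1.5 N or contact force between carriage and bracket3 above 1.5 N or contact force between carriage and bracket4 above 1.5 N or contact force between carriage and bracket5 above 1.5 N)), for 0.1 s.
4. the cam-lock lever is locked, at its end stop (within 0.08 rad) (value of joint lever above 1.49 rad), for 0.2 s.
At the end, for the whole second after the job is handed in: Every bracket stands upright (within 0.1 rad) on the channel floor, at rest, within 7 mm of the channel's centre line; the row is closed up: no gap over about 3 mm between end stop, brackets and jaw; the lever is within 0.08 rad of its locked end stop (all of step 2 and y of any of bracket1, bracket2, bracket3, bracket4, bracket5 in the frame of stop_face below 0.018 m and y of any of bracket1, bracket2, bracket3, bracket4, bracket5 in the frame of jaw_face above -0.018 m and (y of bracket1 in the frame of stop_face below 0.018 m or horizontal distance between bracket1 and bracket2 below 0.0345 m or horizontal distance between bracket1 and bracket3 below 0.0345 m or horizontal distance between bracket1 and bracket4 below 0.0345 m or horizontal distance between bracket1 and bracket5 below 0.0345 m) and (y of bracket2 in the frame of stop_face below 0.018 m or horizontal distance between bracket2 and bracket1 below 0.0345 m or horizontal distance between bracket2 and bracket3 below 0.0345 m or horizontal distance between bracket2 and bracket4 below 0.0345 m or horizontal distance between bracket2 and bracket5 below 0.0345 m) and (y of bracket3 in the frame of stop_face below 0.018 m or horizontal distance between bracket3 and bracket1 below 0.0345 m or horizontal distance between bracket3 and bracket2 below 0.0345 m or horizontal distance between bracket3 and bracket4 below 0.0345 m or horizontal distance between bracket3 and bracket5 below 0.0345 m) and (y of bracket4 in the frame of stop_face below 0.018 m or horizontal distance between bracket4 and bracket1 below 0.0345 m or horizontal distance between bracket4 and bracket2 below 0.0345 m or horizontal distance between bracket4 and bracket3 below 0.0345 m or horizontal distance between bracket4 and bracket5 below 0.0345 m) and (y of bracket5 in the frame of stop_face below 0.018 m or horizontal distance between bracket5 and bracket1 below 0.0345 m or horizontal distance between bracket5 and bracket2 below 0.0345 m or horizontal distance between bracket5 and bracket3 below 0.0345 m or horizontal distance between bracket5 and bracket4 below 0.0345 m) and value of joint lever above 1.49 rad); the robot touches nothing.
It fails at once if another thing on the bench is displaced by more than 50 mm (distance of any of stray_bolt, hex_key, spanner, washer_tub from where it was at the start of the episode above 0.05 m).
Of bracket1, bracket2, bracket3, bracket4, bracket5 only 3 to 5 are there at a start; the rules pass over those that are not, and their reading is None.
At some moment in a run one of bracket1, bracket2, bracket3, bracket4, bracket5 may be knocked a few centimetres aside while the robot is not near it.
It also fails if it takes over 208 s, if anything falls off the work surface, if the arm or the gripper's body presses on something with over 40 N, if the wrist force passes 120 N, or if a joint passes its speed limit or range.

### The arm

A 6-joint arm with a two-finger parallel gripper is mounted at the origin on the work surface. World frame = base frame: x ahead of the robot, y to its left, z up, the work surface at z = 0. Lengths are in m, angles in degrees, forces in N, time in s.
With the tool pointing down it reaches from about 0.35 to 0.875 m from the base axis. Payload 4.2 kg.
Tool frame: the origin (TCP) lies midway between the tips of the shut fingers; the grasp point (between the pads) lies 19 mm behind it; y points along the fingers, z is the direction in which the jaws open and shut, and the axes are right-handed (so a half turn about y gives the same grasp; the last joint's range is limited). The gripper opens to 87 mm and grips with 3 to 60 N. Pads are 19 mm wide; open, the fingers measure 117 mm over their backs; the gripper's body (75 mm by 190 mm) begins 51 mm behind the grasp point.
Start: joints at [14.817, 22.042, 0.453, 0, -68.411, -14.817], TCP at [0.625, 0, 0.223] pointing down, gripper open.
Joint ranges: [-179.83, 179.83], [-69.29, 118.12], [-61.27, 80.66], [-181.25, 117.63], [-171.15, -9.14], [-177.46, 177.46]. Speed limits (degrees/s): [159.86, 159.86, 180, 180, 180, 180].

### API

Orientations are given as [roll, pitch, yaw] about the fixed x, y, z axes, in that order (R = Rz(yaw) Ry(pitch) Rx(roll)).
In Python, from workcell import env gives the robot as it stands. The module is installed in compiled form; this text tells all that it offers. Calls block until the motion is done:
- env.goto(position, orientation): joint-space move of the TCP to a pose.
- env.move_straight(position, rotation=None, rate=0.15, force_limit=None): straight line of the TCP; rotation=None keeps the orientation; rate is the mean speed in m/s. With force_limit (N) it stops when the force on the tool has changed by that much, and returns True; else False.
- env.set_joints(angles): joint-space move.
- env.gripper_to(opening, grasp_force=None): opening from 0.0 (shut) to 1.0 (fully open); grasp_force is the grip in N (None keeps the last); returns when the fingers have stopped.
- env.dwell(seconds).
- env.inverse_kinematics(position, orientation): joint angles nearest the present ones, or None.
- env.read_state(): the state.
- env.grab_frame(name): name is "scene" or "side" or "wrist"; returns a dict with "image" (420x560x3 uint8, blue, green, red), "fx", "fy", "cx", "cy" (pixels), "position" and "orientation" of the camera in the world. Camera axes: x right, y up, looking along -z (the intrinsics and any distortion apply to the point x, -y, -z); pixel columns grow to the right and rows downward; lengths in m; the calibration is good to about 2 mm. A picture is of the moment at which its call begins. There is no depth.
A pose or a line that the arm cannot do raises env.Unreachable and nothing moves.
- env.close_job(): hands the job in, once; it reports no verdict.
Trained networks look in a picture, given as the dict that the camera call returned (one of the last four; its "shot" number tells which), for a name from the list of things; names that differ only in an ending like _2 or _b are one class to them, and where a whole thing is asked for, a point or a joint stands for the part that bears it (a point fixed in the world has none). Each returns a list of dicts, best first, with "score" (0 to 1); they miss things now and then, are a little off and sometimes report something else, mostly with a low value. They report only what shows in the picture. A call takes as long as a camera call. They do not tell look-alikes from the thing itself.
- env.search_frame(picture, thing): "xyz" ([x, y, z] in m, in world coordinates, good to about 4 mm: the middle of the surface that is visible of it).
- env.trace(picture, thing): "mask" (420x560 bool, what is visible of it).
The state is a dict: "clock": time; "joint_positions": joint angles; "qvel": joint speeds; "joint_torque": joint torques, N m; "position": TCP position; "tool_rot": TCP orientation; "force": force on the tool from outside, world axes, zero at the start; "wrist_torque": the same for the moment, N m; "opening": opening from 0.0 (shut) to 1.0 (fully open).
Only numpy, scipy, OpenCV 4.12 (cv2) and the standard library are available. Lean on these libraries where they do the work, as an engineer would, in place of code of your own. Each camera call takes 0.05 s, during which the arm holds its last target. There are 200 camera calls.

## Working session

There is one attempt and no reset: what is moved stays moved. The work goes in short steps, each a Python script; the robot and the scene stay as the last script left them, time stands still between calls to the robot, and variables do not carry over. Pictures are saved under pics/ and viewed, about 12 in all and at most 16, crops included, and the job is handed in when it is done.

```bash
mkdir -p pics; python3 - <<'E'
from workcell import env
import cv2,numpy as np
s=env.read_state();print(s['clock'],s['position'],s['tool_rot'],s['opening'])
for n in("scene","side","wrist"):
    f=env.grab_frame(n);cv2.imwrite(f'pics/{n}0.png',f['image']);print(n,f['position'],f['orientation'],f['fx'],f['cx'],f['cy'],[k for k in f])
    for t in("bracket1","stop_face","jaw_face","endstop","carriage","wheel_axis","crank_grip","lever_grip","lever_pivot","washer_tub","spanner","hex_key","stray_bolt"):
        print(' ',t,[(np.round(d['xyz'],3).tolist(),round(d['score'],2)) for d in env.search_frame(f,t)][:9])
print(env.read_state()['clock'])
E
```

```text
0.0 [6.24385400e-01 2.71856725e-05 2.21450689e-01] [-8.98735246e+01  4.71205409e-03  8.99890040e+01] 0.9999844272326487
scene [1.40373992 0.33703803 0.82699711] [ 53.3318129    1.20756492 112.19547903] 473.1296881780972 290.70883046053444 204.51164437112703 ['image', 'fx', 'fy', 'cx', 'cy', 'position', 'orientation', 'shot']
  bracket1 [([0.449, -0.029, 0.026], 0.77), ([0.446, -0.165, 0.029], 0.62), ([0.442, 0.042, 0.024], 0.57), ([0.368, -0.08, 0.028], 0.57), ([0.486, -0.394, 0.018], 0.51)]
  stop_face [([0.605, -0.117, 0.054], 0.73)]
  jaw_face [([0.6, 0.134, 0.048], 0.55)]
  endstop [([0.606, -0.114, 0.053], 0.93), ([0.511, 0.153, 0.086], 0.66)]
  carriage [([0.598, 0.134, 0.048], 0.8)]
  wheel_axis [([0.581, 0.252, 0.091], 0.56), ([0.513, 0.146, 0.082], 0.36), ([0.449, -0.032, 0.025], 0.33)]
  crank_grip [([0.529, 0.253, 0.118], 0.57), ([0.602, 0.135, 0.047], 0.29)]
  lever_grip [([0.514, 0.146, 0.082], 0.73), ([0.557, -0.454, 0.005], 0.5)]
  lever_pivot [([0.513, 0.147, 0.082], 0.87)]
  washer_tub [([0.656, -0.255, 0.024], 0.74)]
  spanner [([0.39, 0.36, 0.011], 0.98), ([0.578, 
[... 1243 characters left out ...]
01494049914803 ['image', 'fx', 'fy', 'cx', 'cy', 'position', 'orientation', 'shot']
  bracket1 [([0.427, -0.165, 0.026], 0.83), ([0.426, 0.033, 0.023], 0.69), ([0.356, -0.088, 0.022], 0.69), ([0.429, -0.036, 0.023], 0.62)]
  stop_face [([0.601, -0.122, 0.062], 0.83)]
  jaw_face [([0.595, 0.103, 0.046], 0.78), ([0.59, -0.12, 0.066], 0.67)]
  endstop [([0.593, -0.12, 0.068], 0.98)]
  carriage [([0.595, 0.102, 0.042], 0.81), ([0.427, 0.38, 0.009], 0.48), ([0.59, -0.116, 0.067], 0.45)]
  wheel_axis []
  crank_grip []
  lever_grip [([0.514, 0.162, 0.067], 0.64)]
  lever_pivot [([0.514, 0.165, 0.063], 0.56)]
  washer_tub []
  spanner [([0.428, 0.378, 0.007], 0.63)]
  hex_key []
  stray_bolt []
2.1
```

View pics/scene0.png

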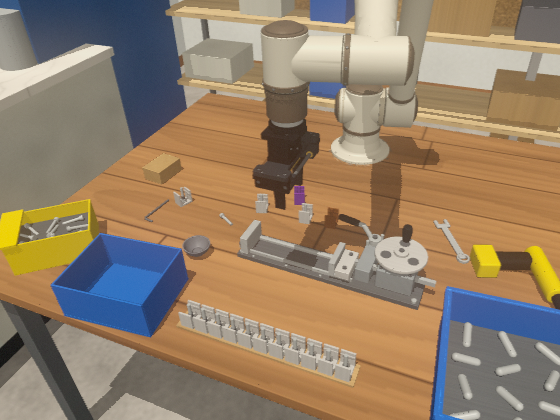

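View pics/side0.png

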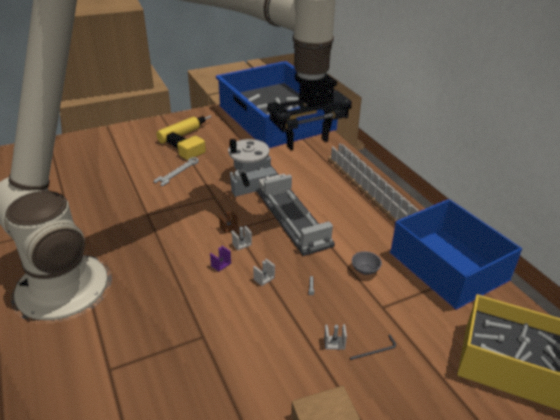

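View pics/wrist0.png

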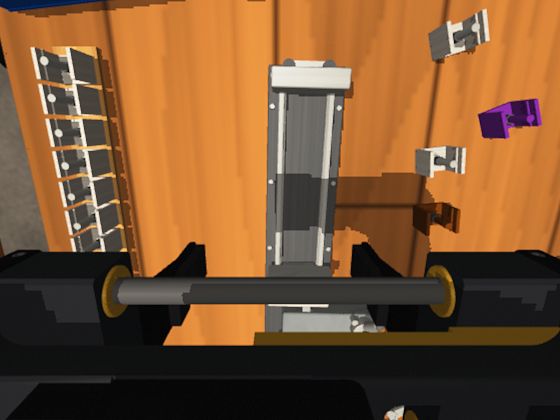

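Three bright loose brackets are visible: wrist pixels (440,160) and (460,35), and side pixel (335,337). The purple one at (510,118) and the brown one at (437,215) are look-alikes. The fixture runs along world +y with the lever locked. Next I take closer views for the fixture pose and the bracket fits.

```bash
cat > h.py <<'E'
from workcell import env
import cv2,numpy as np
from scipy.spatial.transform import Rotation as R
from scipy.optimize import minimize
def cam(f): return R.from_euler('xyz',f['orientation'],degrees=True).as_matrix(),np.array(f['position'])
def proj(f,P):
    M,t=cam(f);q=(np.atleast_2d(P)-t)@M
    return np.c_[f['cx']+f['fx']*q[:,0]/-q[:,2], f['cy']-f['fy']*q[:,1]/-q[:,2]]
def ray(f,uv,z):
    M,t=cam(f);uv=np.atleast_2d(uv)
    d=np.c_[(uv[:,0]-f['cx'])/f['fx'],-(uv[:,1]-f['cy'])/f['fy'],-np.ones(len(uv))]@M.T
    return t+d*((z-t[2])/d[:,2])[:,None]
BR=np.array([[sx*.02,sy*.015,z] for sx in(-1,1) for sy in(-1,1) for z in(0,.04)]+[[a*.004,b*.004,.052] for a in(-1,1) for b in(-1,1)])
def hullmask(uv):
    m=np.zeros((420,560),np.uint8);h=cv2.convexHull(np.float32(uv))
    cv2.fillConvexPoly(m,np.int32(np.round(h*16)),1,cv2.LINE_8,4);return m>0
def fit(f,mask,z0=0.):
    """bracket x,y,yaw(deg of its x axis) from mask hull; returns best of several yaw starts"""
    pts=np.argwhere(mask)[:,::-1];H=hullmask(pts);c=ray(f,pts.mean(0),z0+.02)[0,:2];best=None
    def cost(p):
        P=BR@R.from_euler('z',p[2]*50).as_matrix().T+[p[0],p[1],z0]
        m=hullmask(proj(f,P));return 1-(m&H).sum()/(m|H).sum()
    for a in np.radians([0,30,60,90,120,150]):
        r=minimize(cost,[c[0],c[1],a/50],method='Nelder-Mead',options=dict(initial_simplex=[[c[0],c[1],a/50],[c[0]+.008,c[1],a/50],[c[0],c[1]+.008,a/50],[c[0],c[1],a/50+.006]],xatol=1e-4,fatol=1e-4))
        if best is None or r.fun<best.fun: best=r
    return best.x[0],best.x[1],np.degrees(best.x[2]*50)%180,1-best.fun
def brackets(f):
    out=[]
    for d in env.trace(f,'bracket1'):
        m=d['mask'];
        if m.sum()<60: continue
        b=f['image'][m].astype(float);sat=np.median(b.max(1)-b.min(1))
        out.append((*fit(f,m),d['score'],sat))
    return out
def down(yaw): return [-90,0,yaw]
def st():
    s=env.read_state();return round(s['clock'],1),np.round(s['position'],4),np.round(s['force'],1),round(s['opening'],3)
E
python3 - <<'E'
from h import *
import pickle
env.goto([0.50,0.03,0.34],down(90))
f=env.grab_frame("wrist");cv2.imwrite('pics/w1.png',f['image']);pickle.dump(f,open('w1.pkl','wb'))
for b in brackets(f): print(np.round(b,3))
env.goto([0.54,0.27,0.30],down(90))
f=env.grab_frame("wrist");cv2.imwrite('pics/w2.png',f['image']);pickle.dump(f,open('w2.pkl','wb'))
print(st())
E
```

```text
[ 3.5400e-01 -8.5000e-02  2.1899e+01  9.7700e-01  8.0000e-01  8.6000e+01]
[4.220e-01 3.900e-02 3.587e+00 9.330e-01 6.300e-01 6.000e+01]
[ 0.428 -0.036  6.447  0.97   0.55  24.   ]
[ 0.512  0.182 77.476  0.558  0.18   6.   ]
(4.0, array([0.5403, 0.2687, 0.3006]), array([-0.2, -0.2, -0.2]), 0.999)
```

View pics/w1.png

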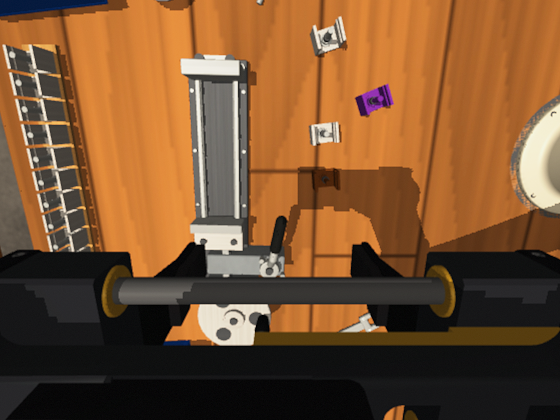

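View pics/w2.png

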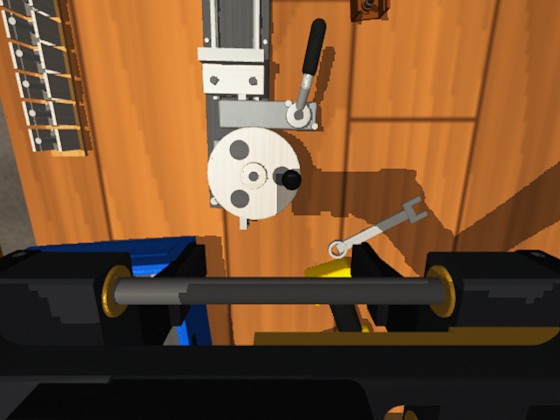

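```bash
python3 - <<'E'
from h import *
import pickle
w1=pickle.load(open('w1.pkl','rb'));w2=pickle.load(open('w2.pkl','rb'))
print('stop top front corners',ray(w1,[[182,72],[249,75]],.064)[:,:2])
print('wheel',ray(w2,[[253,176]],.088),'pivot',ray(w2,[[298,115]],.095),'tip',ray(w2,[[319,22]],.09),'crank',ray(w2,[[292,179]],.132))
print('jaw front', ray(w1,[[191,225],[243,219]],.064))
a=cv2.resize(w1['image'][50:240,170:300],None,fx=4,fy=3.9,interpolation=cv2.INTER_CUBIC)[:,:,:]
a=cv2.resize(w1['image'][50:240,170:300],(520,760),interpolation=cv2.INTER_CUBIC)
b=cv2.resize(w2['image'][30:225,190:330],(560,780),interpolation=cv2.INTER_CUBIC)
cv2.imwrite('pics/c1.png',cv2.hconcat([a[:300],a[-300:]])[:, :]) 
cv2.imwrite('pics/c1.png',cv2.hconcat([a[:300,:400],b[:300,:400]]))
E
```

```text
stop top front corners [[ 0.63032543 -0.11708847]
 [ 0.53948541 -0.11348155]]
wheel [[0.57225341 0.25341245 0.088     ]] pivot [[0.51667239 0.17961874 0.095     ]] tip [[0.49492964 0.08133994 0.09      ]] crank [[0.52450691 0.24977254 0.132     ]]
jaw front [[0.63568578 0.10180896 0.064     ]
 [0.55413946 0.09190633 0.064     ]]
```

View pics/c1.png

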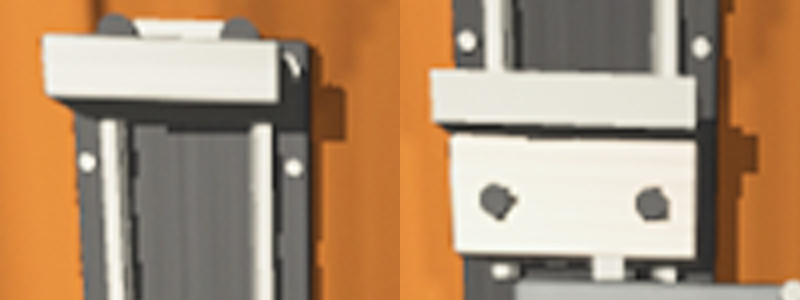

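```bash
python3 - <<'E'
from h import *
import pickle
from scipy.optimize import least_squares
w1=pickle.load(open('w1.pkl','rb'));w2=pickle.load(open('w2.pkl','rb'))
L=[(w1,.04,0,.064,181.5,73.8),(w1,-.04,0,.064,239.3,75.7),(w2,.04,.215,.064,197.5,47.5),(w2,-.04,.215,.064,264.3,49.5),(w2,-.03,.365,.088,253,176),(w2,-.085,.29,.098,298,115)]
def W(p,x,y,z):
    c,s=np.cos(p[2]),np.sin(p[2]);return [p[0]+c*x-s*y,p[1]+s*x+c*y,z]
res=lambda p:np.concatenate([proj(f,W(p,x,y,z))[0]-[u,v] for f,x,y,z,u,v in L])
r=least_squares(res,[.595,-.115,0]);print(r.x,np.degrees(r.x[2]));print(res(r.x).reshape(-1,2).round(1))
for x in(.0275,-.0275):print(ray(w1,[[199.1 if x>0 else 235.5,112.5]],.023)[0], W(r.x,x,ray(w1,[[199.1,112.5]],.023)[0][1]-r.x[1],.023))
p=r.x
print('lever: pivot',W(p,-.085,.29,.09)); t=ray(w2,[[319,22],[305,75]],.09)
for q in t:
    d=q[:2]-W(p,-.085,.29,.09)[:2]; print('angle from -x local',np.arctan2(d[1],d[0])-p[2]-np.pi+2*np.pi,np.hypot(*d))
np.save('fix.npy',p)
E
```

```text
[ 0.59176432 -0.11308352 -0.02996946] -1.7171233765385598
[[-0.4  0.5]
 [ 0.7  0.6]
 [-0.2 -0.1]
 [-1.   0.1]
 [-0.4 -0.6]
 [ 1.2 -0.4]]
[ 0.62127243 -0.06677798  0.023     ] [np.float64(0.620639512962134), np.float64(-0.06762280835503642), 0.023]
[ 0.5652994  -0.06685285  0.023     ] [np.float64(0.565664210742505), np.float64(-0.06597473497667974), 0.023]
lever: pivot [np.float64(0.5154923283218206), np.float64(0.1793332751547012), 0.09]
angle from -x local 1.393929111783522 0.1001275093878158
angle from -x local 1.4559971523839081 0.044474567966221436
```

```bash
cat >> h.py <<'E'
FX=np.load('fix.npy')
def W(x,y,z=0):
    c,s=np.cos(FX[2]),np.sin(FX[2]);return [FX[0]+c*x-s*y,FX[1]+s*x+c*y,z]
def lev(th,z,r=.072):
    a=FX[2]+np.pi+th;P=W(-.085,.29);return [P[0]+r*np.cos(a),P[1]+r*np.sin(a),z],down(np.degrees(FX[2]+th))
def swing(t0,t1,z=.076,n=14,lim=15):
    for t in np.linspace(t0,t1,n)[1:]:
        if env.move_straight(*lev(t,z),rate=.08,force_limit=lim): print('stopped',t,st());break
E
python3 - <<'E'
from h import *
env.gripper_to(.45,8)
env.goto(*lev(1.42,.15))
print(env.move_straight(*lev(1.42,.076),force_limit=15))
env.gripper_to(.26)
swing(1.42,-.07)
print(st())
env.gripper_to(.45)
env.move_straight(lev(0,.16)[0])
env.goto([.44,.17,.33],down(90));f=env.grab_frame('wrist')
env.goto([.50,.27,.33],down(90));f=env.grab_frame('wrist');cv2.imwrite('pics/w3.png',f['image'])
for d in env.trace(f,'lever_grip')[:2]:
    q=np.argwhere(d['mask'])[:,::-1];P=ray(f,q,.09)[:,:2]-W(-.085,.29)[:2];P=P[np.hypot(*P.T)>.06]
    if len(P): m=P.mean(0);print('lever angle',np.arctan2(m[1],m[0])-FX[2]-np.pi,np.hypot(*m),d['score'])
print(st())
E
```

```text
False
(10.6, array([0.4433, 0.1835, 0.0757]), array([ 5.2, -9.4,  1. ]), 0.273)
lever angle 0.012277838743559144 0.08101812104510928 0.88
(14.1, array([0.4998, 0.2696, 0.33  ]), array([ 0.1,  0.1, -0. ]), 0.453)
```

```bash
cat >> h.py <<'E'
def look(x,y,maxd=.06):
    env.goto([x,y+.075,.24],down(90));f=env.grab_frame('wrist')
    B=[b for b in brackets(f) if b[5]<40 and np.hypot(b[0]-x,b[1]-y)<maxd and b[3]>.85]
    for b in B: print('  cand',np.round(b,3))
    return B,f
def pickplace(b,yl,g=.014):
    x,y,th=b[:3]; th=(th+90)%180-90; ps=90+th
    env.gripper_to(.75,15)
    env.goto([x,y,.10],down(ps))
    if env.move_straight([x,y,g],force_limit=12): print('touch on descent',st())
    env.gripper_to(.1,15); print('grip',st())
    env.move_straight([x,y,.13],rate=.2); print('lifted',st())
    yp=90+np.degrees(FX[2])
    env.goto(W(0,yl,.13),down(yp))
    env.move_straight(W(0,yl,.062),rate=.15)
    c=env.move_straight(W(0,yl,.014+g-.001),rate=.04,force_limit=8); s=st();print('place contact',c,s)
    return s[1][2]
def release(yl):
    env.gripper_to(.62); env.move_straight(W(0,yl,.14),rate=.2); print('released',st())
E
python3 - <<'E'
from h import *
B,f=look(.428,-.036,.04)
if B:
    z=pickplace(B[0],.025)
    if z<.031: release(.025)
    else: print('high!')
E
```

```text
cand [ 0.429 -0.035  5.542  0.96   0.59  16.   ]
grip (18.0, array([ 0.4292, -0.0352,  0.0143]), array([-1.2,  0.4,  5. ]), 0.457)
lifted (18.7, array([ 0.4281, -0.0353,  0.1289]), array([-1. ,  0.2, -1.1]), 0.459)
place contact True (20.8, array([ 0.592 , -0.0882,  0.0282]), array([0.1, 0.3, 3.9]), 0.458)
released (22.1, array([ 0.5915, -0.088 ,  0.1389]), array([-0.4, -0.7,  0.1]), 0.622)
```

Well seated (opening 0.458 × 87 mm ≈ 40 mm, contact at the expected height). Now the next two.

```bash
python3 - <<'E'
from h import *
for (x,y),yl in (((.427,-.165),.067),((.477,-.405),.109)):
    B,f=look(x,y)
    if not B: print('none');cv2.imwrite('pics/none.png',f['image']);break
    z=pickplace(B[0],yl)
    if z<.031: release(yl)
    else: print('high!');break
env.goto([.56,.05,.30],down(90));f=env.grab_frame('wrist');cv2.imwrite('pics/w4.png',f['image'])
E
```

```text
cand [ 0.428 -0.17  18.915  0.916  0.58  16.   ]
grip (25.5, array([ 0.4286, -0.1699,  0.0143]), array([-0.3,  0.4,  3.7]), 0.459)
lifted (26.3, array([ 0.4273, -0.1697,  0.1289]), array([ 0.5, -0.6, -1.5]), 0.46)
place contact True (28.5, array([ 0.5932, -0.0462,  0.0283]), array([-0.9, -0.2,  4.1]), 0.456)
released (29.8, array([ 0.5927, -0.0461,  0.1389]), array([-0.7, -0.7, -0.5]), 0.62)
none
```

View pics/w4.png

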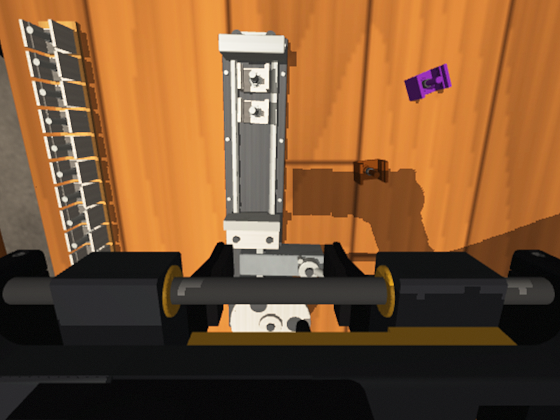

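Two brackets stand in the channel, at (255,77) and (255,110). I'll check the picture of the third bracket.

View pics/none.png

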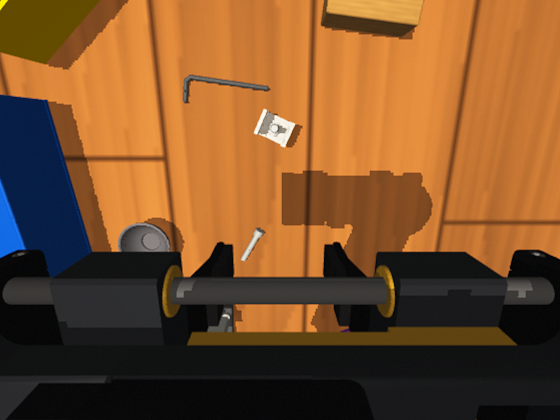

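```bash
python3 - <<'E'
from h import *
env.goto([.477,-.32,.30],down(90));f=env.grab_frame('wrist')
for b in brackets(f): print(np.round(b,3))
print([(d['xyz'],d['score']) for d in env.search_frame(f,'bracket1')]); import pickle; pickle.dump(f,open('w5.pkl','wb'))
E
```

```text
[  0.481  -0.403 155.234   0.973   0.76   17.   ]
[([0.4819, -0.4074, 0.0084], 0.6), ([0.5852, -0.0502, 0.0174], 0.49)]
```

The bracket stands at (275,128), clear of the hex key. The network had missed it in that frame, and the new fit is good (IoU 0.97).

```bash
python3 - <<'E'
from h import *
yl=.109
z=pickplace((.481,-.403,155.2),yl)
if z<.031: release(yl)
else: print('high!')
env.goto([.56,.05,.30],down(90));f=env.grab_frame('wrist')
cv2.imwrite('pics/w6.png',cv2.resize(f['image'][20:240,190:420],(690,660))[:600])
for d in env.trace(f,'bracket1'):
    x,y,t,q=fit(f,d['mask'],.014); print('ch local',np.round([x-FX[0]+.03*(y-FX[1])*-1,y-FX[1],t,q],3))
print(st())
E
```

```text
grip (36.9, array([ 0.4814, -0.4032,  0.0145]), array([0.7, 1. , 2. ]), 0.458)
lifted (37.7, array([ 0.48  , -0.4022,  0.1285]), array([ 0.8, -0.3, -0.9]), 0.457)
place contact True (40.6, array([ 0.5944, -0.0042,  0.0283]), array([-1. ,  1.5,  4.1]), 0.461)
released (41.9, array([ 0.594 , -0.0042,  0.1389]), array([-0.3,  0.4, -0.8]), 0.619)
ch local [-0.232  0.03  22.511  0.945]
ch local [-1.00000e-03  1.08000e-01  1.78824e+02  9.22000e-01]
ch local [-1.69000e-01  1.48000e-01  1.79534e+02  8.76000e-01]
ch local [3.00000e-03 7.00000e-02 1.78007e+02 9.57000e-01]
(42.7, array([0.5592, 0.0496, 0.2973]), array([ 0.3, -0.3, -0.6]), 0.62)
```

View pics/w6.png

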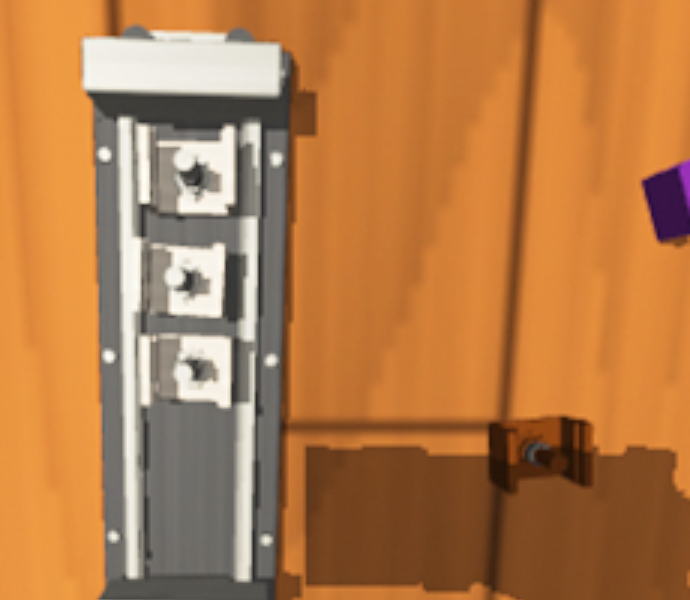

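All three stand in the channel: (190,170), (180,285) and (190,370) in the crop. Next I check that no other bright bracket is left and then wind the handwheel.

```bash
cat >> h.py <<'E'
C=np.array(W(-.03,.365)[:2])
def crank(a,z,r=.047): return [C[0]+r*np.cos(a),C[1]+r*np.sin(a),z]
E
python3 - <<'E'
from h import *
f=env.grab_frame('scene')
print([(np.round(d['xyz'],3).tolist(),round(d['score'],2)) for d in env.search_frame(f,'bracket1')])
import pickle
w2=pickle.load(open('w2.pkl','rb'));q=ray(w2,[[292,179]],.132)[0,:2]-C;a0=np.arctan2(q[1],q[0]);print('a0',a0,np.hypot(*q))
yaw=90+np.degrees(FX[2])
env.gripper_to(.5,12)
env.goto(crank(a0,.20),down(yaw))
print(env.move_straight(crank(a0,.098),force_limit=12),st())
env.gripper_to(.1,12);print(st())
F0=env.read_state()['force'];a=0;hist=[]
while a<10.4:
    da=.25 if a<8.3 else .06
    a+=da
    hit=env.move_straight(crank(a0-a,.098),rate=.12,force_limit=14)
    s=env.read_state();t=np.array([np.sin(a0-a),-np.cos(a0-a)])
    ft=-(s['force']-F0)[:2]@t
    hist.append((round(a,2),round(ft,1)))
    if hit or ft>11: print('stop',hit,a,ft);break
print(hist[::4][:9],hist[-12:]);print(st())
E
```

```text
[([0.596, 0.005, 0.042], 0.79), ([0.442, 0.042, 0.025], 0.76), ([0.605, -0.083, 0.036], 0.68), ([0.601, -0.037, 0.041], 0.6), ([0.369, -0.079, 0.026], 0.49)]
a0 -3.0819435778291253 0.04829398770502067
False (45.1, array([0.5268, 0.2499, 0.0991]), array([ 0.4, -0.8,  0. ]), 0.498)
(45.6, array([0.5249, 0.2497, 0.0985]), array([-6.3,  0.5,  5.1]), 0.245)
[(0.25, np.float64(-2.9)), (1.25, np.float64(-7.0)), (2.25, np.float64(-7.2)), (3.25, np.float64(-2.2)), (4.25, np.float64(4.6)), (5.25, np.float64(4.2)), (6.25, np.float64(-0.8)), (7.25, np.float64(-6.2)), (8.25, np.float64(-7.0))] [(9.76, np.float64(1.8)), (9.82, np.float64(2.1)), (9.88, np.float64(2.7)), (9.94, np.float64(2.0)), (10.0, np.float64(2.5)), (10.06, np.float64(2.8)), (10.12, np.float64(3.6)), (10.18, np.float64(3.1)), (10.24, np.float64(3.9)), (10.3, np.float64(3.9)), (10.36, np.float64(4.1)), (10.42, np.float64(4.9))]
(62.1, array([0.6005, 0.2147, 0.098 ]), array([0.1, 0.1, 0.7]), 0.099)
```

The gripper ended shut, so the handle slipped out somewhere. I'll look.

```bash
python3 - <<'E'
from h import *
env.move_straight([st()[1][0],st()[1][1],.2])
env.goto([.55,.24,.30],down(90));f=env.grab_frame('wrist')
cv2.imwrite('pics/w7.png',cv2.resize(f['image'][0:240,150:430],(700,600)))
for t in ('crank_grip','wheel_axis','jaw_face'): print(t,[(np.round(d['xyz'],3).tolist(),round(d['score'],2)) for d in env.search_frame(f,t)])
import pickle;pickle.dump(f,open('w7.pkl','wb'))
print(st())
E
```

```text
crank_grip [([0.607, 0.27, 0.127], 0.65), ([0.474, 0.179, 0.094], 0.39)]
wheel_axis [([0.568, 0.252, 0.088], 0.86)]
jaw_face [([0.589, 0.03, 0.049], 0.74), ([0.476, 0.176, 0.096], 0.53)]
(63.7, array([0.5498, 0.2395, 0.2979]), array([-0.5,  0.5, -0.1]), 0.102)
```

View pics/w7.png

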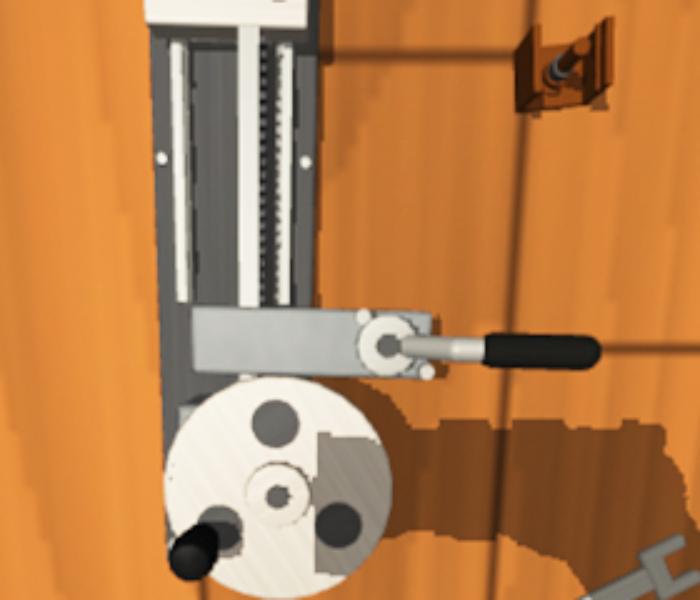

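```bash
python3 - <<'E'
from h import *
import pickle
f=pickle.load(open('w7.pkl','rb'))
q=ray(f,[[225.2,224.8]],.132)[0,:2];print(q,np.hypot(*(q-C)))
a=np.arctan2(*(q-C)[::-1]);w=(-3.082-a)%(2*np.pi);print('a',a,'wheel',w,w+2*np.pi,'gap',.215-.014*w,.215-.014*(w+2*np.pi))
env.goto([.56,.12,.30],down(90));f=env.grab_frame('wrist')
cv2.imwrite('pics/w8.png',cv2.resize(f['image'][0:240,150:430],(700,600)))
for d in env.trace(f,'bracket1'):
    x,y,t,q=fit(f,d['mask'],.014);print(np.round([x-FX[0]-.03*(y-FX[1]),y-FX[1],t,q],3))
E
```

```text
[0.61156488 0.27571727] 0.04518120571763671
a 0.5357851305654454 wheel 2.665400176614141 8.948585483793728 gap 0.177684397527402 0.0897198032268878
[-0.001  0.075  0.125  0.746]
[-1.00000e-03  1.20000e-02  1.79085e+02  9.61000e-01]
[4.00000e-03 4.40000e-02 1.79824e+02 9.38000e-01]
[-0.17   0.15   6.73   0.916]
[-0.233  0.033 24.538  0.932]
```

View pics/w8.png

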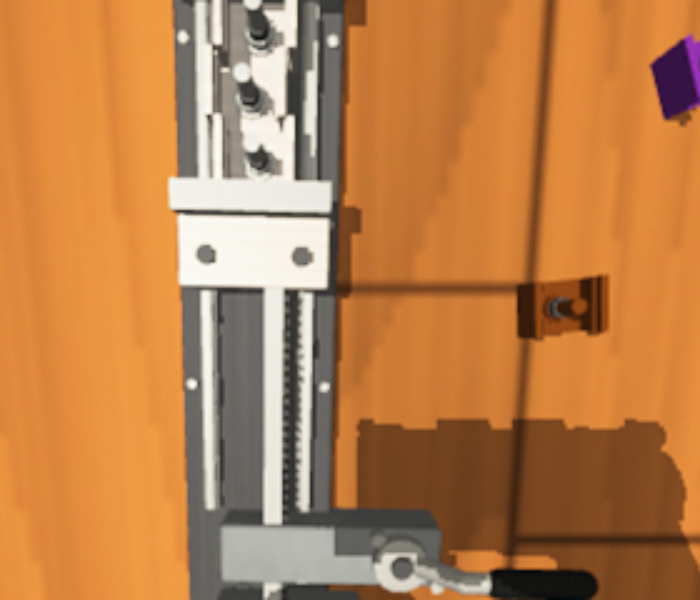

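The wheel reads about 8.95 rad and the jaw gap about 90 mm, so the row is closed. The grip slipped off only after that. To be sure of a firm press, I'll regrip with the jaws along the tangent and push.

```bash
python3 - <<'E'
from h import *
a=.536;yaw=np.degrees(a)-90+180-90
yaw=np.degrees(np.arctan2(-np.cos(a),np.sin(a)))-90+180;print(yaw)
env.gripper_to(.5,20)
env.goto(crank(a,.20),down(yaw))
print(env.move_straight(crank(a,.097),force_limit=12),st())
env.gripper_to(.1,20)
F0=env.read_state()['force'];p0=env.read_state()['position'];print(st())
t=np.array([np.sin(a),-np.cos(a),0])
for k in range(1,13):
    env.move_straight(np.array(p0)+t*.001*k,rate=.02)
    s=env.read_state();ft=-(s['force']-F0)@t;print(k,round(ft,1),round(-s['force']@t,1),s['opening'].__round__(3))
    if ft>12: break
env.dwell(.5);print(st())
env.gripper_to(.5);env.move_straight(crank(a,.20));print(st())
E
```

```text
30.71053781901213
False (67.1, array([0.614 , 0.2769, 0.0983]), array([ 0.7, -0.2,  0.4]), 0.495)
(67.7, array([0.6133, 0.2768, 0.0975]), array([-1.4, -0.6,  1.6]), 0.243)
1 1.1 1.3 0.246
2 1.3 1.5 0.245
3 1.6 1.8 0.247
4 2.7 2.9 0.248
5 4.8 5.0 0.251
6 6.7 6.9 0.246
7 8.8 9.0 0.245
8 10.3 10.5 0.25
9 13.8 14.0 0.244
(70.4, array([0.6158, 0.2722, 0.0975]), array([-8.6,  9.3,  4.1]), 0.246)
(72.0, array([0.6124, 0.2763, 0.1988]), array([-0.9,  0.6,  0.4]), 0.499)
```

```bash
python3 - <<'E'
from h import *
env.gripper_to(.45,8)
env.goto(*lev(0.0,.16))
print(env.move_straight(*lev(0.0,.076),force_limit=15))
env.gripper_to(.26)
swing(0,1.64,n=16)
print(st())
env.gripper_to(.45)
env.move_straight(lev(1.571,.16)[0])
env.goto([.54,.27,.30],down(90));f=env.grab_frame('wrist')
for d in env.trace(f,'lever_grip')[:2]:
    q=np.argwhere(d['mask'])[:,::-1];P=ray(f,q,.09)[:,:2]-W(-.085,.29)[:2];P=P[np.hypot(*P.T)>.05]
    if len(P): m=P.mean(0);print('lever angle',np.arctan2(m[1],m[0])-FX[2]+np.pi,np.hypot(*m),d['score'])
env.goto([.56,.06,.30],down(90));f2=env.grab_frame('wrist')
for d in env.trace(f2,'bracket1'):
    x,y,t,q=fit(f2,d['mask'],.014);print(np.round([x-FX[0]-.03*(y-FX[1]),y-FX[1],t,q],3))
a=cv2.resize(f['image'][0:220,180:360],(450,550));b=cv2.resize(f2['image'][20:240,190:330],(350,550))
cv2.imwrite('pics/w9.png',cv2.hconcat([a,b]));print(st())
E
```

```text
False
(78.4, array([0.516 , 0.107 , 0.0756]), array([-5.1,  0.9,  2.4]), 0.263)
lever angle 1.5660121796624606 0.07650230322823284 0.83
lever angle 5.4075487240642435 0.18100936769471204 0.36
[-0.232  0.031 21.107  0.946]
[-0.17   0.149  0.189  0.9  ]
[3.00000e-03 4.50000e-02 1.77628e+02 9.46000e-01]
[-1.00000e-03  1.50000e-02  1.79648e+02  9.57000e-01]
[-0.     0.075  0.183  0.927]
(81.6, array([0.5601, 0.0613, 0.2998]), array([-0.2, -0.3, -0.1]), 0.447)
```

View pics/w9.png

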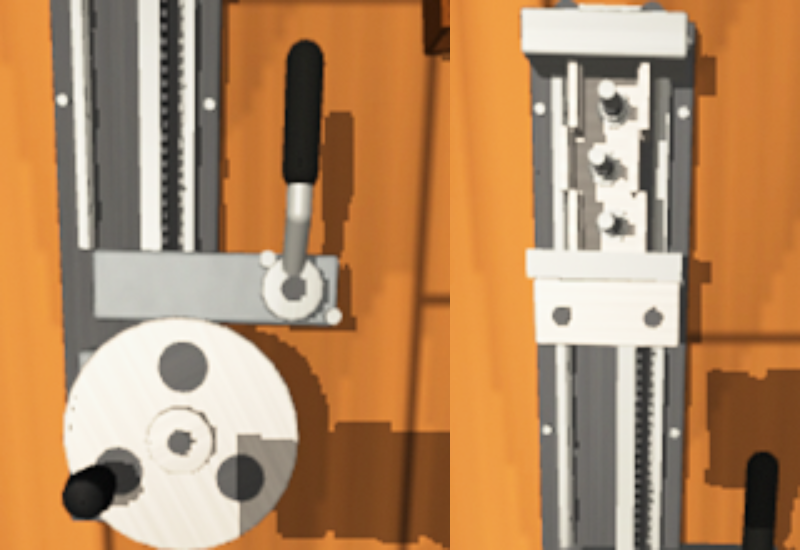

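```bash
python3 -c "
from h import *
env.close_job()"
```

```text
the job is handed in; nothing more can be done
```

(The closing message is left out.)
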